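# Close up the soap caddy

## Robot

A 6-joint arm with a two-finger parallel gripper is mounted at the origin on the work surface. World frame = base frame: x ahead of the robot, y to its left, z up, the work surface at z = 0. Lengths are in mm, angles in rad, forces in N, time in s.
With the tool pointing down it reaches from about 350 to 1000 mm from the base axis. Payload 7.1 kg.
Tool frame: the origin (TCP) lies between the finger pads; the fingertips stand 8 mm ahead of it and the grasp point (between the pads) lies 11 mm behind it; z points along the fingers, y is the line along which they close (so a half turn about z gives the same grasp; the last joint's range is limited). The gripper opens to 85 mm and grips with 20 to 120 N. Pads are 22 mm wide; open, the fingers measure 114 mm over their backs; the gripper's body (76 mm by 85 mm) begins 54 mm behind the grasp point. The pads swing forward as they close: fully open they stand 13 mm farther back than shut.
Start: joints at [-1.157, 0.423, 1.63, -0, 1.089, -0.019], TCP at [262.149, -567.347, 239.319] pointing down, gripper open.
Joint ranges: [-3, 3], [-0.9, 2.11], [0.09, 2.58], [-1.31, 4.45], [0.11, 2.69], [-2.54, 2.54]. Speed limits (rad/s): [2.39, 2.39, 3.01, 3.14, 3.14, 3.14].

## Interface

Orientations are given as a unit quaternion [w, x, y, z].
In Python, from cell import r, imaging, ticket gives the robot as it stands.
- The arm moves only by the shell command python3 -m crank 'ROWS' [OPENING] [FORCE]. ROWS is JSON, a list of rows, each an object with "dp": the shift along the world's x, y, z in m, a list of three; "yaw": the turn about the world's z in degrees. A call has 1 to 20 rows; each row shifts and turns the commanded pose from where the row before left it; what a row does not reach is not made up. A row lasts 1/10 s, in which the tool goes at most 50 mm and 8.59 degrees, less where a joint would pass 70% of its speed; a pose out of reach is approached as far as the arm can. A call with a gripper value outside its range is refused whole. OPENING is the closure, from -1 (fully open) to 1 (shut), set as the call begins (- or left out, the last holds). The fingers move at their own pace and stop on an object; FORCE is the grip in N (left out, the last holds). Time passes only in rows, so rows that do not move let the fingers close. It gives the time, the measured TCP pose, the force, the opening and the grip force at its end, in the units of the state.
- r.get_obs(): the state, without advancing time (a new reading comes with each control period).
- imaging.get_image(name): name is "side" or "top"; returns (picture, depth): 384x512x3 uint8, blue, green, red; 384x512 float32, mm along the optical axis (not along the pixel's ray), 0 where there is no reading.
- imaging.camera_params(name): a dict with "intrinsics" (3x3 intrinsics, pixels), "R" (3x3) and "t" (3): a world point X has camera coordinates R X + t. Camera axes: x right, y down, z forward; pixel columns grow to the right and rows downward; lengths in mm; the calibration is good to about 2 mm. A picture is of the moment at which its call begins. camera_params takes no time and is no camera call.
- ticket.sign_off(): hands the job in; it is judged then, once.
The state is a dict: "clock": time; "q": joint angles; "qd": joint speeds; "joint_efforts": joint torques, N m; "tool_pos": TCP position; "tcp_rot": TCP orientation; "ft_force": force on the tool from outside, world axes, zero at the start; "torque": the same for the moment, N m; "opening": finger opening in mm; "gripper_force": force on a finger pad.
Only numpy, scipy, OpenCV 4.12 (cv2) and the standard library are available. Lean on these libraries where they do the work, as an engineer would, in place of code of your own. Each camera call takes 0.05 s, during which the arm holds its last target. There are 200 camera calls.

## Task

Close up the soap caddy on the drainboard by pushing with the fingertips only: push its drip tray fully home, and slide its loose frosted cover along its rails all the way to the end over the compartment that holds the bar of soap, leaving the brush's compartment open. Do the two pushes in either order; do not lift or tip the cover out of its rails, leave the soap and brush in their compartments, and leave the cup tree, jar, mug and bottle where they stand.

Things in the scene. Friction and masses are not known exactly. Their poses are not given: they have to be found in the camera images.
- caddy: Pale grey plastic soap caddy, fixed, 104 (x) by 210 (y) mm, 66 high. Origin: centre of its underside, on the work surface; z up; the tray comes out along -x. Two open compartments, 86 by 93 mm, centres at y = +49.5 and -49.5 mm, floor at z = 34 mm. The cover lies on a ledge at z = 60 mm between rails up to z = 66 mm; it slides along y until end walls stop it with its centre at y = +52 or -52 mm.
- tray (a joint): How far the drip tray is out, in m: 0 fully home against its stop, grows as it comes out along the caddy's -x, at most 0.06. Slides with about 1 N of friction and stays where it is left.
- tray_front (a point): Middle of the front face of the drip tray's plain front panel, 196 mm wide (caddy's y), 12 mm thick, from 4 to 28 mm above the work surface; this point is 16 mm above it. With the tray home it lies at x = -64 mm in the caddy's frame, 12 mm in front of the basin. Axes as the caddy's.
- cover_ridge (a point): Centre of the grey ridge in the middle of the cover: 44 mm long (x), 10 thick (y), 18 high, top 83 mm and this point 74 mm above the work surface. The cover is a loose frosted plate, 92 (x) by 98 (y) by 5 mm, about 130 g, its top 65 mm above the work surface. Axes as the caddy's, within 2 mm of play. It starts near the middle, partly over both compartments.
- soap_mid (a point): Centre of the bar of soap, a cream bar with well rounded edges, 50 by 74 by 22 mm, loose on the floor of one of the compartments; long side along its y.
- brush_mid (a point): Centre of the nail brush, a wooden block 40 by 76 mm with bristles below, 22 mm high in all, loose in the other compartment.
- cup_tree: Chrome cup tree with four white mugs hanging from it, about 350 mm high and up to 140 mm in radius, loose, 2.2 kg; origin at the centre of its foot. Not to be disturbed.
- jar: Glass storage jar with a steel cap, 90 mm across, 140 mm high, loose; origin at the centre of its underside. Not to be disturbed.
- mug: White ceramic mug standing upright, 80 mm across, 92 mm high, handle to its +y, loose; origin at the centre of its underside. Not to be disturbed.
- bottle: Clear plastic bottle, 62 mm across, 165 mm high, loose; origin at the centre of its underside. Not to be disturbed.
There are look-alikes about, which are no part of the job. Several things have the shape of the caddy; the one meant has the colours described above.

How it is judged:
By the outcome, as a careful person would: the job done as asked, in the order asked, and still so for the second after the job is handed in, with the robot touching nothing.
It also fails if it takes over 45 s, if anything falls off the work surface, if the arm or the gripper's body presses on something with over 40 N, if the wrist force passes 120 N, or if a joint passes its speed limit or range.

## Working session

There is one attempt and no reset: what is moved stays moved. The work goes in short steps, Python scripts to look and compute and a shell command to move; the robot and the scene stay as the last step left them, time stands still between calls to the robot, and variables do not carry over. Pictures are saved under pics/ and viewed, at most 10 in all, crops included, and the job is handed in when it is done.

```bash
mkdir -p pics; ls; python3 - <<'E'
from cell import r, imaging
import cv2,numpy as np
for n in("side","top"):
    p,d=imaging.get_image(n); cv2.imwrite(f"pics/{n}0.png",p); np.save(f"{n}0.npy",d)
    c=imaging.camera_params(n); print(n,np.round(c["intrinsics"],1).tolist(),np.round(c["R"],3).tolist(),np.round(c["t"]).tolist())
print(r.get_obs())
E
```

```text
pics
side [[430.1, 0.0, 256.8], [0.0, 430.1, 189.5], [0.0, 0.0, 1.0]] [[-0.993, -0.118, -0.015], [-0.069, 0.677, -0.733], [0.097, -0.727, -0.68]] [459.0, 80.0, 1346.0]
top [[448.7, 0.0, 253.6], [0.0, 448.7, 184.6], [0.0, 0.0, 1.0]] [[-0.028, -0.999, -0.02], [-0.988, 0.031, -0.151], [0.151, 0.016, -0.988]] [51.0, 465.0, 1427.0]
{'clock': 0.1, 'q': array([-1.15697316e+00,  4.23769667e-01,  1.63060245e+00, -4.19565546e-05,
        1.08865743e+00, -1.89902846e-02]), 'qd': array([-0.00083871,  0.00151382, -0.0026531 ,  0.00099704, -0.00103126,
        0.00011117]), 'joint_efforts': array([ 1.49295262e-03, -5.58417106e+01, -2.82441795e+01,  8.35108563e-05,
        2.92352444e-03, -4.95304491e-06]), 'tool_pos': array([ 261.96167984, -566.90680767,  238.62453458]), 'tcp_rot': array([-7.00850150e-04,  9.76672963e-01,  2.14731011e-01, -1.59133151e-04]), 'ft_force': array([-0.82584969,  0.05078157,  0.07228755]), 'torque': array([-0.04505171,  0.01326506, -0.06219464]), 'gripper_force': 0.0, 'opening': 85.52241599341386}
```

View pics/side0.png

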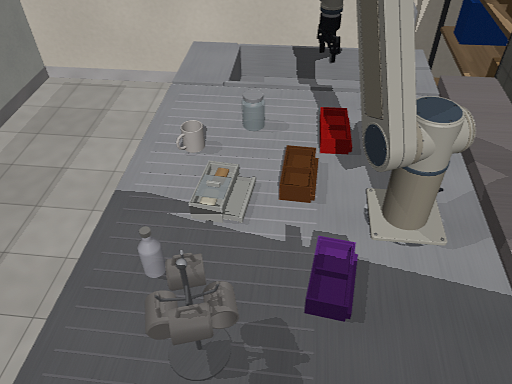

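View pics/top0.png

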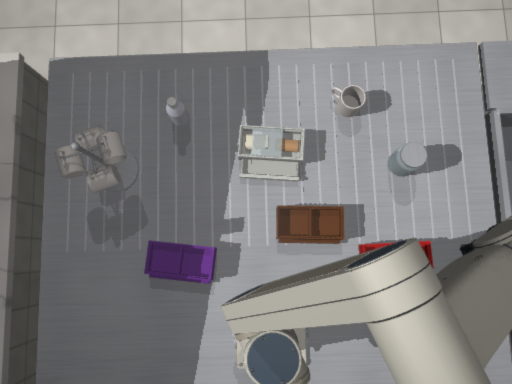

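The top view has four caddy-shaped things: pale grey (271,150), brown (310,224), purple (180,262) and red (396,250). Only the grey one fits the description, with its frosted cover and its tray out towards the robot. I'll confirm it in an enlarged crop.

```bash
python3 - <<'E'
import cv2,numpy as np
a=cv2.imread("pics/top0.png")[110:195,225:320]; b=cv2.imread("pics/side0.png")[150:230,180:270]
a=cv2.resize(a,(400,358),interpolation=cv2.INTER_CUBIC);b=cv2.resize(b,(400,358),interpolation=cv2.INTER_CUBIC)
cv2.imwrite("pics/crop0.png",np.hstack([a,b]))
E
```

```text
(no output)
```

View pics/crop0.png

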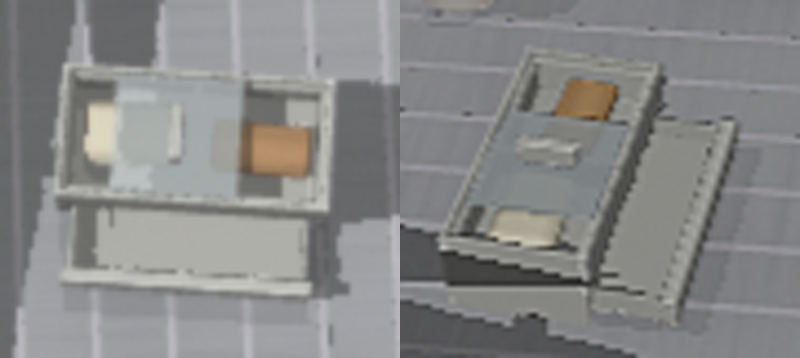

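The crop confirms the grey caddy. Cream soap is in the left compartment (+y in the world, top px ~(248,141)) and the wooden brush in the right one. The frosted cover is in the middle with its ridge at top px ~(267,141) and side px ~(214,184), and the tray is out towards the robot. The cover therefore goes to +y. Next I'll measure it.

```bash
cat > h.py <<'E'
import cv2,numpy as np
from cell import imaging
def ray(n,uv):
    c=imaging.camera_params(n);K,R,t=[np.array(c[k],float) for k in("intrinsics","R","t")]
    return -R.T@t, R.T@np.linalg.inv(K)@[uv[0],uv[1],1]
def onz(n,uv,z):
    o,d=ray(n,uv); return o+d*(z-o[2])/d[2]
def dep(n,uv,D):
    o,d=ray(n,uv); return o+d*D[int(round(uv[1])),int(round(uv[0]))]
def tri(a,b):
    A=[];B=[]
    (o1,d1),(o2,d2)=ray("top",a),ray("side",b)
    s=np.linalg.lstsq(np.c_[d1,-d2],o2-o1,rcond=None)[0]
    p,q=o1+d1*s[0],o2+d2*s[1]; return (p+q)/2,np.linalg.norm(p-q)
E
python3 - <<'E'
from h import *
np.set_printoptions(precision=1,suppress=True)
T=lambda u,v:(u/4.21+225-.4,v/4.21+110-.4)
S=lambda u,v:((u-400)/4.444+180-.4,v/4.475+150-.4)
print("rim",[onz("top",T(*p),66) for p in[(62,66),(336,80),(331,213),(55,200)]])
print("tri rim corners",tri(T(62,66),S(440,243)),tri(T(336,80),S(525,50)),tri(T(331,213),S(662,68)),tri(T(55,200),S(590,275)))
print("tray",[onz("top",T(*p),28) for p in[(62,282),(312,293)]],tri(T(312,293),S(737,122)),tri(T(62,282),S(675,322)))
print("ridge",tri(T(177,132),S(550,147)),onz("top",T(177,105),83),onz("top",T(177,160),83))
D={n:np.load(n+"0.npy") for n in("top","side")}
P=cv2.imread("pics/top0.png")
K=[]
for n,u0,u1,v0,v1 in(("top",225,320,110,195),("side",175,270,150,230)):
    Q=np.array([dep(n,(u,v),D[n]) for v in range(v0,v1) for u in range(u0,u1)])
    m=(Q[:,2]>72)&(Q[:,2]<90);print(n,"ridge depth pts",m.sum(),Q[m].mean(0),np.ptp(Q[m],0))
    m=(Q[:,2]>60)&(Q[:,2]<72);q=Q[m];print(cv2.minAreaRect(q[:,:2].astype(np.float32)),np.median(q[:,2]))
    m=(Q[:,2]>22)&(Q[:,2]<32);print(cv2.minAreaRect(Q[m][:,:2].astype(np.float32)))
# tall objects: gather around
for n,uv in(("top",(349,100)),("top",(176,108)),("top",(410,155)),("top",(88,150))):print(uv,dep(n,uv,D[n]))
E
```

```text
rim [array([658.9,  77.8,  66. ]), array([ 640.6, -133.2,   66. ]), array([ 536.3, -124.7,   66. ]), array([553.2,  85.6,  66. ])]
tri rim corners (array([661.3,  78.2,  58.7]), np.float64(0.43389827624497096)) (array([ 644.3, -134. ,   57.6]), np.float64(2.5433576701995193)) (array([ 538.2, -125.7,   55.9]), np.float64(0.24303738349656095)) (array([556.7,  86.6,  47.3]), np.float64(1.0166558720915684))
tray [array([495.9,  83.6,  28. ]), array([ 481.1, -110.9,   28. ])] (array([ 481.1, -111.6,   19.5]), np.float64(2.8247760943424987)) (array([499.7,  84.7,   4.9]), np.float64(0.3135942826789492))
ridge (array([600.9,  -9.3,  74.2]), np.float64(1.0798050633654126)) [620.3  -9.8  83. ] [577.4  -8.4  83. ]Traceback (most recent call last):
  File "<stdin>", line 13, in <module>
  File "h.py", line 9, in dep
    o,d=ray(n,uv); return o+d*D[int(round(uv[1])),int(round(uv[0]))]
        ~~~^^^^^^
  File "h.py", line 4, in ray
    c=imaging.camera_params(n);K,R,t=[np.array(c[k],float) for k in("intrinsics","R","t")]
ValueError: time passes only in moves, steps and waits
```

```bash
python3 - <<'E'
from h import *
np.set_printoptions(precision=1,suppress=True)
C={n:{k:np.array(v,float) for k,v in imaging.camera_params(n).items() if k in("intrinsics","R","t")} for n in("top","side")}
def cloud(n):
    D=np.load(n+"0.npy").astype(float);v,u=np.mgrid[:384,:512]
    c=C[n];q=np.stack([u*D,v*D,D],-1)@np.linalg.inv(c["intrinsics"]).T
    W=(q-c["t"])@c["R"]; W[D==0]=np.nan; return W
a=np.radians(-4.95);Rz=np.array([[np.cos(a),-np.sin(a)],[np.sin(a),np.cos(a)]])
for n,(u0,u1,v0,v1) in(("top",(225,320,110,195)),("side",(175,270,150,230))):
    W=cloud(n);Q=W[v0:v1,u0:u1].reshape(-1,3);Q=Q[~np.isnan(Q[:,0])]
    L=(Q[:,:2]-[597.2,-23.6])@Rz
    for lo,hi,s in((74,90,"ridge"),(61,70,"rim+cover"),(22,32,"tray")):
        m=(Q[:,2]>lo)&(Q[:,2]<hi)&(abs(L[:,1])<120)
        if s=="tray":m&=L[:,0]<-70
        print(n,s,m.sum(),"z",np.median(Q[m,2]),"world mean",Q[m].mean(0),"local 3-97%",np.percentile(L[m],[3,97],axis=0).ravel())
W=cloud("top")
for uv in((349,100),(176,102),(410,155),(88,150),(310,224)):print(uv,W[uv[1],uv[0]])
E
```

```text
top ridge 43 z 81.88479383559984 world mean [601.8  -7.5  81.6] local 3-97% [-19.3  10.8  23.8  20.1]
top rim+cover 959 z 64.90003913737317 world mean [600.6 -12.8  64.9] local 3-97% [ -49.  -100.6   52.9  102.3]
top tray 193 z 27.279424268956518 world mean [494.1 -13.   27.1] local 3-97% [-110.3  -90.6  -93.3   93.6]
side ridge 50 z 81.45668926688722 world mean [601.4  -2.7  80.3] local 3-97% [-18.3  14.5  23.4  27.1]
side rim+cover 805 z 64.44883853327885 world mean [601.3  -4.6  64.5] local 3-97% [-48.3 -96.8  52.9 110. ]
side tray 181 z 26.809548135236412 world mean [496.2  -1.3  26.5] local 3-97% [-109.9  -86.6  -80.6  101.9]
(349, 100) [ 751.1 -294.5   11. ]
(176, 102) [714.1 268.  153.7]
(410, 155) [ 526.7 -441.2  140.1]
(88, 150) [541.5 490.5 273.6]
(310, 224) [ 331.9 -137.8   56.7]
```

Everything agrees with the given sizes:

| Item | Measurement | Check |
|---|---|---|
| Rim | about 106 x 212 mm at z 65 | given as 104 x 210 |
| Ridge top | z ≈ 82 mm | given as 83 |
| Caddy centre | ≈ (598,-22.5) | - |
| Caddy yaw | ≈ -5° | - |
| Tray | about 45 mm out | - |
| Ridge | local y ≈ +15 | must reach +52 |

I'll move above the cover's -y side with the gripper shut.

```bash
python3 -m crank '[{"dp":[0.022,0.0345,0],"yaw":-2},{"dp":[0.022,0.0345,0],"yaw":-2},{"dp":[0.022,0.0345,0],"yaw":-2},{"dp":[0.022,0.0345,0],"yaw":-2},{"dp":[0.022,0.0345,0],"yaw":-2},{"dp":[0.022,0.0345,0],"yaw":-2},{"dp":[0.022,0.0345,0],"yaw":-2},{"dp":[0.022,0.0345,0],"yaw":-2},{"dp":[0.022,0.0345,0],"yaw":-2},{"dp":[0.022,0.0345,0],"yaw":-2},{"dp":[0.022,0.0345,0],"yaw":-2},{"dp":[0.022,0.0345,0],"yaw":-2},{"dp":[0.022,0.0345,0],"yaw":-2},{"dp":[0.022,0.0345,0],"yaw":-2},{"dp":[0.022,0.0345,0],"yaw":-2},{"dp":[0,0,0],"yaw":0},{"dp":[0,0,0],"yaw":0}]' 1 20
```

```text
clock: 1.8
tool_pos: [592.0, -49.0, 238.7]
tcp_rot: [0.0, 0.999, -0.044, -0.001]
ft_force: [-0.7, 0.0, -0.0]
opening: 0.3
gripper_force: 0.0
```

```bash
python3 -m crank '[{"dp":[0.005,-0.005,-0.03],"yaw":0},{"dp":[0,0,-0.03],"yaw":0},{"dp":[0,0,-0.03],"yaw":0},{"dp":[0,0,-0.03],"yaw":0},{"dp":[0,0,-0.02],"yaw":0},{"dp":[0,0,-0.01],"yaw":0},{"dp":[0,0,-0.005],"yaw":0},{"dp":[0,0,0],"yaw":0},{"dp":[0,0,0],"yaw":0}]'; python3 - <<'E'
from h import *
a,_=imaging.get_image("top");b,_=imaging.get_image("side")
a=cv2.resize(a[95:200,215:330],(400,365),interpolation=cv2.INTER_CUBIC);b=cv2.resize(b[130:230,170:280],(400,365),interpolation=cv2.INTER_CUBIC)
cv2.imwrite("pics/c1.png",np.hstack([a,b]))
E
```

```text
clock: 2.7
tool_pos: [597.8, -55.2, 85.3]
tcp_rot: [0.0, 0.999, -0.045, 0.001]
ft_force: [0.3, -1.1, 0.3]
opening: -0.2
gripper_force: 0.0
```

View pics/c1.png

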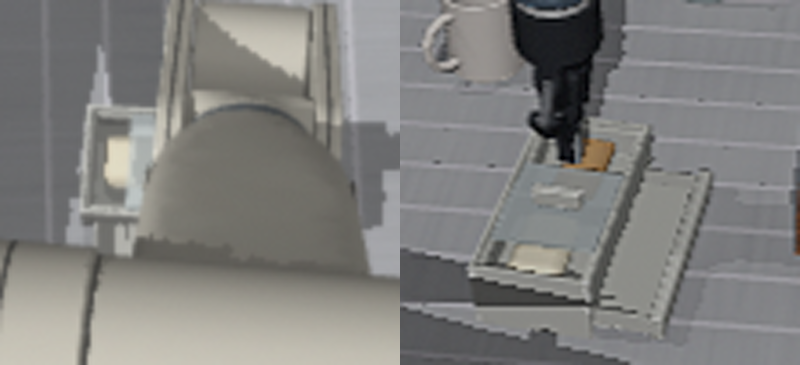

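The side view shows the shut fingers upright above the cover's -y part, behind the ridge (ridge at crop (558,192), tips at ~(567,163)). The soap and brush are in place. Next I'll lower to mid-ridge height and push along caddy +y.

```bash
python3 -m crank '[{"dp":[0,0,-0.0035],"yaw":0},{"dp":[0,0,-0.0035],"yaw":0},{"dp":[0.0004,0.005,0],"yaw":0},{"dp":[0.0004,0.005,0],"yaw":0},{"dp":[0.0004,0.005,0],"yaw":0},{"dp":[0.0004,0.005,0],"yaw":0},{"dp":[0.0004,0.005,0],"yaw":0},{"dp":[0,0,0],"yaw":0}]'; python3 -m crank '[{"dp":[0.0004,0.005,0],"yaw":0},{"dp":[0.0004,0.005,0],"yaw":0},{"dp":[0.0004,0.005,0],"yaw":0}]'; python3 -m crank '[{"dp":[0.0004,0.005,0],"yaw":0},{"dp":[0.0004,0.005,0],"yaw":0},{"dp":[0,0,0],"yaw":0}]'
```

```text
clock: 3.6
tool_pos: [599.2, -29.1, 77.4]
tcp_rot: [-0.0, 0.999, -0.045, 0.0]
ft_force: [0.5, -0.2, 0.1]
opening: 0.1
gripper_force: 0.0
clock: 3.9
tool_pos: [600.4, -14.6, 77.4]
tcp_rot: [0.0, 0.999, -0.045, 0.0]
ft_force: [-0.2, -1.1, 0.4]
opening: -0.1
gripper_force: 0.7
clock: 4.2
tool_pos: [601.2, -4.1, 77.3]
tcp_rot: [-0.0, 0.999, -0.045, -0.0]
ft_force: [-0.7, -0.4, 1.5]
opening: -0.2
gripper_force: 0.0
```

```bash
python3 - <<'E'
from h import *
b,_=imaging.get_image("side")
cv2.imwrite("pics/c2.png",cv2.resize(b[130:230,170:280],(660,600),interpolation=cv2.INTER_CUBIC))
E
```

```text
(no output)
```

View pics/c2.png

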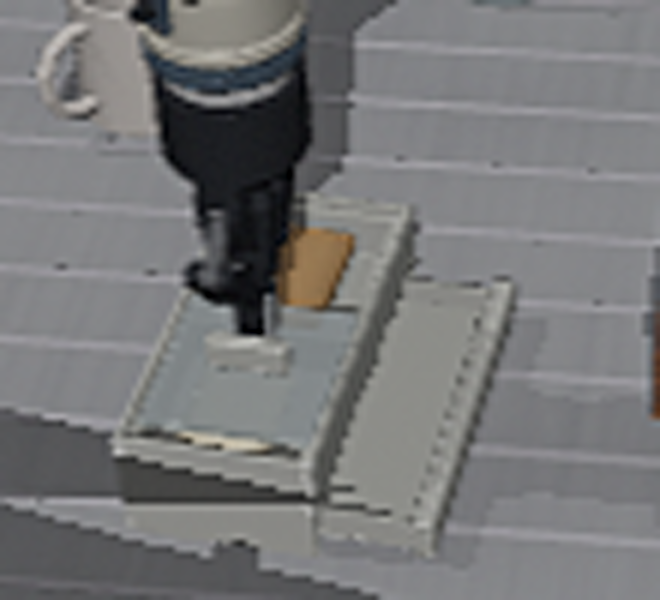

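The cover slides flat ahead of the fingers. The ridge is at crop (248,352), and a thin sliver of soap still shows at (220,440), so roughly 15 mm is left. I'll keep pushing until the force rises.

```bash
python3 -m crank '[{"dp":[0.0003,0.004,0],"yaw":0},{"dp":[0.0003,0.004,0],"yaw":0},{"dp":[0.0001,0.002,0],"yaw":0}]'; python3 -m crank '[{"dp":[0.0002,0.002,0],"yaw":0},{"dp":[0.0002,0.002,0],"yaw":0}]'; python3 -m crank '[{"dp":[0.0001,0.0015,0],"yaw":0},{"dp":[0,0,0],"yaw":0}]'
```

```text
clock: 4.55
tool_pos: [601.9, 5.4, 77.3]
tcp_rot: [-0.0, 0.999, -0.045, -0.0]
ft_force: [-0.2, -0.8, -0.2]
opening: 0.2
gripper_force: 0.6
clock: 4.75
tool_pos: [602.2, 9.3, 77.3]
tcp_rot: [0.0, 0.999, -0.045, -0.0]
ft_force: [-0.9, -1.0, 0.9]
opening: 0.0
gripper_force: 0.6
clock: 4.95
tool_pos: [601.9, 10.6, 77.3]
tcp_rot: [0.0, 0.999, -0.045, -0.0]
ft_force: [-3.1, -2.5, 0.5]
opening: 0.1
gripper_force: 1.3
```

```bash
python3 -m crank '[{"dp":[0.0001,0.0015,0],"yaw":0},{"dp":[0,0,0],"yaw":0}]'; python3 -m crank '[{"dp":[0.0001,0.0015,0],"yaw":0},{"dp":[0,0,0],"yaw":0}]';  python3 -m crank '[{"dp":[0.0001,0.001,0],"yaw":0},{"dp":[0,0,0],"yaw":0}]'
```

```text
clock: 5.15
tool_pos: [601.4, 11.2, 77.2]
tcp_rot: [0.001, 0.999, -0.045, -0.001]
ft_force: [-5.3, -7.5, 4.1]
opening: 0.4
gripper_force: 3.8
clock: 5.35
tool_pos: [601.3, 11.5, 77.2]
tcp_rot: [0.001, 0.999, -0.045, -0.001]
ft_force: [-5.2, -13.6, 4.4]
opening: 0.3
gripper_force: 7.3
clock: 5.55
tool_pos: [601.3, 11.7, 77.3]
tcp_rot: [0.002, 0.999, -0.045, -0.001]
ft_force: [-5.2, -18.7, 4.9]
opening: 0.1
gripper_force: 9.5
```

The force climbed to 19 N with no more motion, so the cover is at its end stop. I'll back off, lift, and go in front of the tray.

```bash
python3 -m crank '[{"dp":[-0.0004,-0.005,0],"yaw":0},{"dp":[-0.0008,-0.01,0],"yaw":0},{"dp":[0,-0.005,0.01],"yaw":0},{"dp":[0,0,0.03],"yaw":0},{"dp":[0,0,0.03],"yaw":0},{"dp":[-0.035,0,0],"yaw":0},{"dp":[-0.035,0,0],"yaw":0},{"dp":[-0.035,0,0],"yaw":0},{"dp":[-0.035,0,0],"yaw":0},{"dp":[0,0,0],"yaw":0},{"dp":[0,0,0],"yaw":0}]'; python3 - <<'E'
from h import *
b,_=imaging.get_image("side")
cv2.imwrite("pics/c3.png",cv2.resize(b[110:230,165:297],(660,600),interpolation=cv2.INTER_CUBIC))
E
```

```text
clock: 6.65
tool_pos: [461.9, -5.3, 148.2]
tcp_rot: [-0.0, 0.999, -0.045, 0.001]
ft_force: [1.0, -0.5, 1.0]
opening: 0.0
gripper_force: 0.0
```

View pics/c3.png

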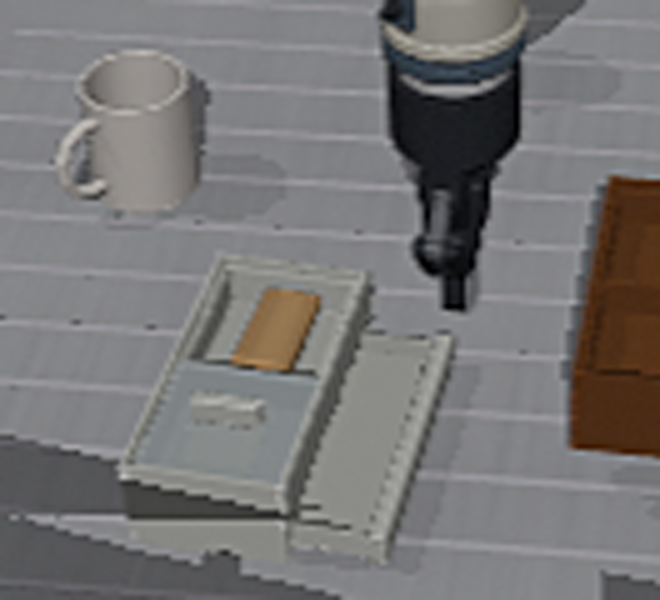

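The cover is flat and home over the soap. The brush is open at crop (278,330) and the tray is still out. I'll descend in front of the tray panel and push along caddy +x.

```bash
python3 -m crank '[{"dp":[-0.008,-0.005,-0.03],"yaw":0},{"dp":[0,0,-0.03],"yaw":0},{"dp":[0,0,-0.03],"yaw":0},{"dp":[0,0,-0.02],"yaw":0},{"dp":[0,0,-0.01],"yaw":0},{"dp":[0,0,-0.006],"yaw":0},{"dp":[0,0,0],"yaw":0}]'; python3 -m crank '[{"dp":[0.005,-0.0004,0],"yaw":0},{"dp":[0.005,-0.0004,0],"yaw":0},{"dp":[0.005,-0.0004,0],"yaw":0},{"dp":[0.005,-0.0004,0],"yaw":0},{"dp":[0.005,-0.0004,0],"yaw":0}]'; python3 -m crank '[{"dp":[0.005,-0.0004,0],"yaw":0},{"dp":[0.005,-0.0004,0],"yaw":0},{"dp":[0.005,-0.0004,0],"yaw":0},{"dp":[0,0,0],"yaw":0}]'; python3 - <<'E'
from h import *
b,_=imaging.get_image("side")
cv2.imwrite("pics/c4.png",cv2.resize(b[110:230,165:297],(660,600),interpolation=cv2.INTER_CUBIC))
E
```

```text
clock: 7.4
tool_pos: [454.1, -10.3, 21.1]
tcp_rot: [-0.0, 0.999, -0.045, 0.0]
ft_force: [0.0, 0.3, -0.1]
opening: -0.2
gripper_force: 0.0
clock: 7.9
tool_pos: [478.9, -12.4, 21.6]
tcp_rot: [-0.0, 0.999, -0.045, 0.0]
ft_force: [0.0, -0.9, 1.4]
opening: -0.4
gripper_force: 0.6
clock: 8.3
tool_pos: [494.4, -13.6, 21.3]
tcp_rot: [-0.0, 0.999, -0.045, 0.001]
ft_force: [-0.4, 0.3, -0.3]
opening: 0.0
gripper_force: 0.0
```

View pics/c4.png

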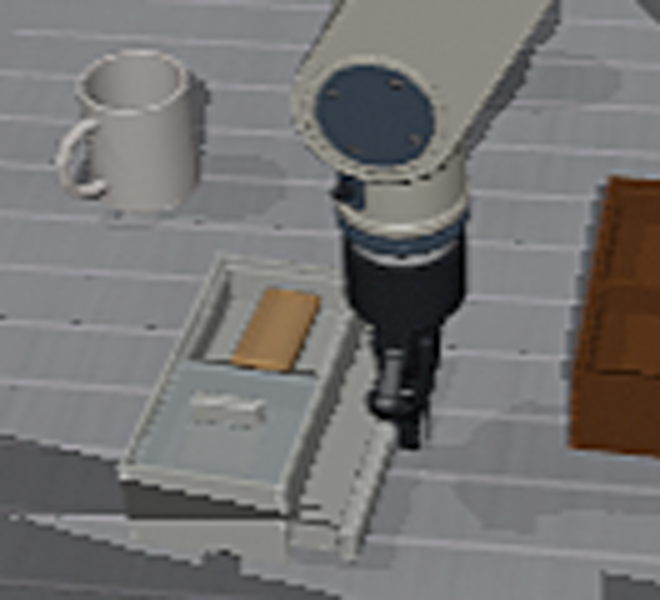

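The tray is sliding in: its panel is now at crop ~(375,500), up against the fingers. About 28 mm remains.

```bash
python3 -m crank '[{"dp":[0.005,-0.0004,0],"yaw":0},{"dp":[0.005,-0.0004,0],"yaw":0},{"dp":[0.005,-0.0004,0],"yaw":0},{"dp":[0.004,-0.0004,0],"yaw":0}]'; python3 -m crank '[{"dp":[0.002,-0.0002,0],"yaw":0},{"dp":[0.002,-0.0002,0],"yaw":0},{"dp":[0,0,0],"yaw":0}]'; python3 -m crank '[{"dp":[0.002,-0.0002,0],"yaw":0},{"dp":[0,0,0],"yaw":0}]'; python3 -m crank '[{"dp":[0.0015,-0.0001,0],"yaw":0},{"dp":[0,0,0],"yaw":0}]'
```

```text
clock: 8.75
tool_pos: [512.9, -15.2, 21.3]
tcp_rot: [0.0, 0.999, -0.045, 0.0]
ft_force: [-1.6, -0.6, -1.4]
opening: -0.0
gripper_force: 0.6
clock: 9.05
tool_pos: [516.9, -15.5, 21.4]
tcp_rot: [-0.0, 0.999, -0.045, 0.0]
ft_force: [-0.7, -0.8, 1.1]
opening: 0.1
gripper_force: 0.0
clock: 9.25
tool_pos: [518.7, -15.8, 21.4]
tcp_rot: [-0.0, 0.999, -0.045, 0.0]
ft_force: [-0.1, -0.1, -0.5]
opening: -0.2
gripper_force: 0.0
clock: 9.45
tool_pos: [520.2, -15.9, 21.4]
tcp_rot: [0.0, 0.999, -0.045, 0.0]
ft_force: [-0.4, 0.8, -0.2]
opening: -0.2
gripper_force: 0.1
```

```bash
for i in 1; do python3 -m crank '[{"dp":[0.002,-0.0002,0],"yaw":0},{"dp":[0,0,0],"yaw":0}]'; python3 -m crank '[{"dp":[0.0015,-0.0001,0],"yaw":0},{"dp":[0,0,0],"yaw":0}]'; python3 -m crank '[{"dp":[0.0015,-0.0001,0],"yaw":0},{"dp":[0,0,0],"yaw":0}]'; done
```

```text
clock: 9.65
tool_pos: [522.3, -16.1, 21.4]
tcp_rot: [0.0, 0.999, -0.045, 0.0]
ft_force: [0.1, -0.3, 1.4]
opening: 0.1
gripper_force: 0.1
clock: 9.85
tool_pos: [523.7, -16.2, 21.3]
tcp_rot: [0.0, 0.999, -0.045, 0.0]
ft_force: [-0.5, -0.4, -0.2]
opening: -0.1
gripper_force: 0.1
clock: 10.05
tool_pos: [524.5, -16.2, 21.2]
tcp_rot: [-0.0, 0.999, -0.045, -0.001]
ft_force: [-2.5, -1.0, 1.3]
opening: -0.2
gripper_force: 1.3
```

```bash
python3 -m crank '[{"dp":[0.0015,-0.0001,0],"yaw":0},{"dp":[0,0,0],"yaw":0}]'; python3 -m crank '[{"dp":[0.0015,-0.0001,0],"yaw":0},{"dp":[0,0,0],"yaw":0}]'; python3 -m crank '[{"dp":[0.001,0,0],"yaw":0},{"dp":[0,0,0],"yaw":0}]'
```

```text
clock: 10.25
tool_pos: [524.6, -16.2, 21.1]
tcp_rot: [-0.0, 0.999, -0.045, -0.002]
ft_force: [-6.6, 0.4, 5.6]
opening: -0.0
gripper_force: 3.3
clock: 10.45
tool_pos: [524.6, -16.3, 21.0]
tcp_rot: [-0.0, 0.999, -0.045, -0.003]
ft_force: [-10.3, 0.4, 8.1]
opening: -0.1
gripper_force: 5.2
clock: 10.65
tool_pos: [524.6, -16.2, 20.9]
tcp_rot: [-0.0, 0.999, -0.045, -0.004]
ft_force: [-13.1, 0.3, 10.7]
opening: -0.1
gripper_force: 6.4
```

The force rose to 13 N with no motion, at local x ≈ -74, which matches home with an 11 mm half-pad. I'll retreat, clear the view and verify.

```bash
python3 -m crank '[{"dp":[-0.01,0.001,0],"yaw":0},{"dp":[-0.02,0.002,0],"yaw":0},{"dp":[-0.02,0.002,0],"yaw":0},{"dp":[0,0,0.04],"yaw":0},{"dp":[0,0,0.04],"yaw":0},{"dp":[0,0,0.045],"yaw":0},{"dp":[0,0,0.045],"yaw":0},{"dp":[0,-0.04,0.02],"yaw":0},{"dp":[0,-0.045,0],"yaw":0},{"dp":[0,-0.045,0],"yaw":0},{"dp":[0,-0.045,0],"yaw":0},{"dp":[0,-0.045,0],"yaw":0},{"dp":[0,-0.045,0],"yaw":0},{"dp":[0,-0.045,0],"yaw":0},{"dp":[0,0,0],"yaw":0},{"dp":[0,0,0],"yaw":0}]'; python3 - <<'E'
from h import *
np.set_printoptions(precision=1,suppress=True)
a,D=imaging.get_image("top");b,_=imaging.get_image("side")
c=imaging.camera_params("top");v,u=np.mgrid[:384,:512];D=D.astype(float)
W=(np.stack([u*D,v*D,D],-1)@np.linalg.inv(np.array(c["intrinsics"])).T-np.array(c["t"]))@np.array(c["R"])
Q=W[110:195,225:320].reshape(-1,3);t=np.radians(-4.95);Rz=np.array([[np.cos(t),-np.sin(t)],[np.sin(t),np.cos(t)]])
L=(Q[:,:2]-[598,-22.5])@Rz
for lo,hi in((74,90),(22,32)):
    m=(Q[:,2]>lo)&(Q[:,2]<hi)&(abs(L[:,1])<105)&(abs(L[:,0])<130)
    if lo==22:m&=L[:,0]<-54
    print(m.sum(),np.percentile(L[m],[3,50,97],axis=0).ravel())
a=cv2.resize(a[100:195,220:325],(400,362),interpolation=cv2.INTER_CUBIC);b=cv2.resize(b[130:230,170:280],(400,362),interpolation=cv2.INTER_CUBIC)
cv2.imwrite("pics/c5.png",np.hstack([a,b]))
E
```

```text
clock: 12.25
tool_pos: [478.8, -322.4, 211.1]
tcp_rot: [0.0, 0.999, -0.046, 0.0]
ft_force: [-0.5, 0.2, 0.2]
opening: 0.2
gripper_force: 0.0
46 [-21.   47.1  -1.5  51.6  21.6  56.9]
133 [-63.  -93.7 -58.1  -1.6 -54.4  91.9]
```

View pics/c5.png

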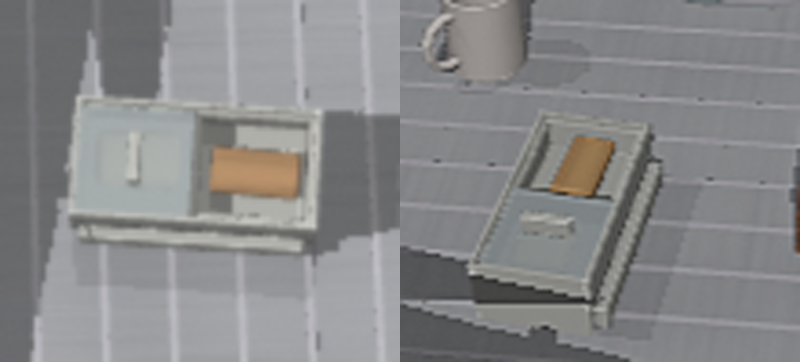

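Ridge at local y ≈ 52 (crop (133,158)). The tray panel is at -63, flush along the caddy. The cover is flat over the soap, the brush compartment is open, and the mug is undisturbed. Both pushes are done.

```bash
python3 -c "
from cell import ticket
print(ticket.sign_off())"
```

```text
the job is handed in; nothing more can be done
None
```

The caddy is closed and the job handed in at about 12 s: the drip tray is fully home and the cover is at its end stop over the soap; the brush's compartment is open, and nothing else was touched.

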